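# Load the parts tray and hold its sprung gate level

## Robot

A 6-joint arm with a two-finger parallel gripper is mounted at the origin on the work surface. World frame = base frame: x ahead of the robot, y to its left, z up, the work surface at z = 0. Lengths are in mm, angles in rad, forces in N, time in s.
With the tool pointing down it reaches from about 275 to 1000 mm from the base axis. Payload 8.4 kg.
Tool frame: the origin (TCP) lies on the centre line of the jaws, within the pads' length; the fingertips stand 25 mm ahead of it and the grasp point (between the pads) lies 6 mm ahead of it; z points along the fingers, y is the direction in which the jaws open and shut (so a half turn about z gives the same grasp; the last joint's range is limited). The gripper opens to 85 mm and grips with 20 to 120 N. Pads are 22 mm wide; open, the fingers measure 114 mm over their backs; the gripper's body (76 mm by 85 mm) begins 54 mm behind the grasp point. The pads swing forward as they close: fully open they stand 13 mm farther back than shut.
Start: joints at [1.325, 0.353, 1.633, -0, 1.155, -0.002], TCP at [150.868, 606.52, 256.281] pointing down, gripper open.
Joint ranges: [-2.63, 2.63], [-0.92, 2.1], [0.06, 2.66], [-1.3, 4.44], [0, 2.69], [-3.02, 3.02]. Speed limits (rad/s): [2.22, 2.22, 2.79, 3.14, 3.14, 3.14].

## Interface

Orientations are given as [roll, pitch, yaw] about the fixed x, y, z axes, in that order (R = Rz(yaw) Ry(pitch) Rx(roll)).
In Python, from workcell import manip, viewer, workorder gives the robot as it stands.
- The arm moves only by the shell command python3 -m pendant 'ROWS' [OPENING]. ROWS is JSON, one flat list of numbers, 4 for each row, row after row: the shift along the world's x, y, z in m, then the turn about the world's z in rad. A call has 1 to 20 rows; each row is the pose to reach, as a shift and turn from the pose commanded when the call began; what a row does not reach only later rows make up. A row lasts 1/10 s, in which the tool goes at most 50 mm and 8.59 degrees, less where a joint would pass 70% of its speed; a pose out of reach is approached as far as the arm can. A call with a gripper value outside its range is refused whole. OPENING is the opening in per cent of the stroke, from 0 (shut) to 100 (fully open), set as the call begins (- or left out, the last holds). The fingers move at their own pace and stop on an object; the grip force is fixed at half the most. Time passes only in rows, so rows that repeat a pose let the fingers close. It gives the time, the measured TCP pose, the force and the opening at its end, in the units of the state.
- manip.sense(): the state, without advancing time (a new reading comes with each control period).
- viewer.snapshot(name): name is "side" or "top"; returns (picture, depth): 400x640x3 uint8, red, green, blue; 400x640 float32, mm along the optical axis (not along the pixel's ray), 0 where there is no reading.
- viewer.camera_info(name): a dict with "intrinsics" (3x3 intrinsics, pixels), "R" (3x3) and "t" (3): a world point X has camera coordinates R X + t. Camera axes: x right, y down, z forward; pixel columns grow to the right and rows downward; lengths in mm; the calibration is good to about 2 mm. A picture is of the moment at which its call begins. camera_info takes no time and is no camera call.
- workorder.finish_job(): hands the job in, once; it reports no verdict.
The state is a dict: "t": time; "qpos": joint angles; "dq": joint speeds; "tau": joint torques, N m; "tcp_pos": TCP position; "ee_rot": TCP orientation; "contact_force": force on the tool from outside, world axes, zero at the start; "torque": the same for the moment, N m; "opening": finger opening in mm.
Only numpy, scipy, OpenCV 4.12 (cv2) and the standard library are available. Lean on these libraries where they do the work, as an engineer would, in place of code of your own. Each camera call takes 0.05 s, during which the arm holds its last target.

## Task

Finish loading the grey parts tray: lay the connecting rod flat in its compartment, big end in the wide bay, and lay the loose pushrod flat in the empty lane beside its mate, and let go of both. Then press the orange paddle down until the sprung aluminium gate lies level over the tray (not past level) and finish while holding it there; it springs open if let go. Leave the piston, the dipstick and the pushrod already in the tray where they are.

Things in the scene. Friction and masses are not known exactly. Their poses are not given: they have to be found in the camera images.
- tray: Grey steel parts tray fixed to the blue cart top, 150 x 188 mm; floor 4 mm thick, rims and ribs 4 mm thick, up to 16 mm above the cart top. Origin on the cart top, z up; place and yaw vary. Compartments run along its y; ribs bound them only near the ends, the middle 80 mm is free for fingers. The gate's shaft runs along y at x = +85 mm, 50 mm above the cart top.
- rod_mid (a point): Dark forged steel connecting rod lying flat, 115 mm long, 0.18 kg; point in its beam (14 mm wide, 12 mm high, the grip), 9 mm above its underside, near the centre of mass. x points along the rod to the big end (44 mm across, 18 high, centre 38 mm off); the small end (26 mm across, 16 high) is centred 42 mm the other way. z up.
- rod_big (a point): Centre of the connecting rod's big end, half-way up (9 mm).
- pushrod_mid (a point): Centre of the loose polished steel pushrod lying on the cart: 150 mm long, 9 mm thick, 0.06 kg, does not roll; x along its length (either end alike), this point 4.5 mm above its underside.
- mate_mid (a point): Centre of the other, equal pushrod, already lying in its tray lane; leave it.
- piston_mid (a point): Centre of the aluminium piston standing on the cart, 64 mm diameter, 52 mm high; leave it.
- dipstick_mid (a point): Black plastic dipstick with yellow cap lying flat, about 218 mm long along its x, cap 46 mm wide and 13 mm high at the -x end; leave it.
- gate (a joint): Angle of the gate about its shaft, rad: 0 = open (it rises at 0.9 rad towards the tray's -x), 0.9 = level over the tray, 1.08 = hard stop, too far. A spring opens it when released; nothing latches. The gate is a 150 mm long aluminium ladder over the tray's -y end (tray y -58 to -86 mm); its tip stands 0.17 m above the cart when open.
- paddle_face (a point): Point on the upper face of the orange paddle (plate 70 mm long, 20 to 90 mm off the shaft, 44 wide, 4 thick; rigid with the gate), 65 mm from the shaft axis, at tray y = +140 mm. Gate open: it rises at 0.6 rad from the shaft towards the tray's -x (point at tray x +33, 88 mm up); gate level: it slopes down at 0.3 rad (point at tray x +22, 33 mm up). Pressing down takes 3 to 12 N.
- rod_place (a point): Where rod_mid comes when the rod is laid: tray (-48, -8, 13) mm, 9 mm above the tray floor; axes as the tray's. The compartment runs along the tray's y: wide bay (56 mm wide, end wall 67 mm from here) towards -y for the big end, narrow bay (38 mm wide, end wall 62 mm from here) towards +y for the small end.
- lane_place (a point): Where the loose pushrod's centre comes when laid: tray (6, 0, 8.5) mm, 4.5 mm above the floor; axes as the tray's. Lane 24 mm wide between ribs, 180 mm long along the tray's y. The mate's lane is parallel, 40 mm further in +x.
There are look-alikes about, which are no part of the job. What is meant by the part that bears rod_mid is not yellow, and is the smaller of those in its own colour. Leave any brown look-alike of the part that bears pushrod_mid alone.

How it is judged:
By the outcome, as a careful person would: the job done as asked, in the order asked, and still so for the second after the job is handed in, while the arm keeps its last pose, push and grip.
It also fails if it takes over 64 s, if anything falls off the work surface, if the arm or the gripper's body presses on something with over 40 N, if the wrist force passes 120 N, or if a joint passes its speed limit or range.

## Working session

There is one attempt and no reset: what is moved stays moved. The work goes in short steps, Python scripts to look and compute and a shell command to move; the robot and the scene stay as the last step left them, time stands still between calls to the robot, and variables do not carry over. Pictures are saved under pics/ and viewed, and the job is handed in when it is done.

```bash
mkdir -p pics; ls; python3 - <<'E'
from workcell import manip, viewer, workorder
import cv2, numpy as np
print(manip.sense())
for n in("top","side"):
    p,d=viewer.snapshot(n); cv2.imwrite(f"pics/{n}0.png",p[:,:,::-1]); np.save(f"pics/{n}0.npy",d); np.save(f"pics/{n}0rgb.npy",p)
    print(n,viewer.camera_info(n))
E
```

```text
pics
{'t': 0.0, 'qpos': array([ 1.32459075e+00,  3.53643101e-01,  1.63416953e+00,  1.35888418e-05,
        1.15521978e+00, -2.38436669e-03]), 'dq': array([-0.00031635,  0.00013822, -0.00016797, -0.00122476, -0.00057351,
       -0.00100968]), 'tau': array([-6.19599123e-04, -6.05277872e+01, -3.42035437e+01,  1.75778939e-05,
        9.92881571e-03,  1.71470475e-05]), 'tcp_pos': array([150.75553752, 606.06377027, 255.54967602]), 'ee_rot': array([-3.14015293e+00, -1.58571739e-05,  2.89776593e+00]), 'contact_force': array([-0.10468757,  0.08908923,  0.3135949 ]), 'torque': array([-0.01687112,  0.01209923,  0.02130497]), 'opening': 85.25170922773476}
top {'intrinsics': array([[416.09960763,   0.        , 320.27795114],
       [  0.        , 416.09960763, 193.14682049],
       [  0.        ,   0.        ,   1.        ]]), 'R': array([[-0.14816122, -0.9889469 , -0.00568197],
       [-0.96647625,  0.14600818, -0.21119962],
       [ 0.20969482, -0.02580011, -0.97742643]]), 't': array([  95.73315204,  535.70239726, 1047.06664572])}
side {'intrinsics': array([[505.59303702,   0.        , 317.78768934],
       [  0.        , 505.59303702, 211.07048827],
       [  0.        ,   0.        ,   1.        ]]), 'R': array([[ 0.97252177, -0.23265198, -0.00862881],
       [-0.12180678, -0.47688614, -0.87048419],
       [ 0.19840491,  0.84761587, -0.49212074]]), 't': array([-485.31840419,  146.51037365, 1160.94857122])}
```

View pics/top0.png

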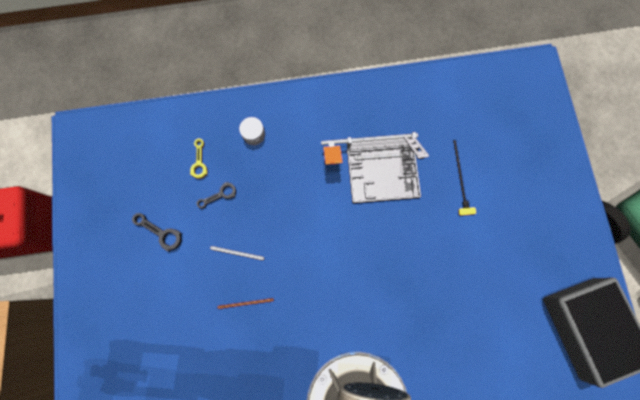

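View pics/side0.png

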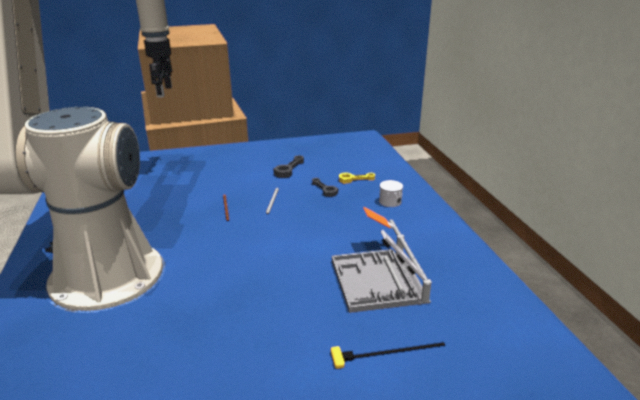

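```bash
cat > h.py <<'E'
import numpy as np, cv2
from workcell import viewer
def ray(n,uv,z):
    c=viewer.camera_info(n);K,R,t=c["intrinsics"],c["R"],c["t"]
    uv=np.atleast_2d(np.asarray(uv,float))
    d=(np.c_[uv,np.ones(len(uv))]@np.linalg.inv(K).T)@R
    o=-R.T@t
    return o+d*((z-o[2])/d[:,2])[:,None]
def proj(n,X):
    c=viewer.camera_info(n);X=np.atleast_2d(X)
    p=(X@c["R"].T+c["t"])@c["intrinsics"].T
    return p[:,:2]/p[:,2:]
def crop(n,p,x0,y0,x1,y1,s,name):
    cv2.imwrite(name,cv2.resize(p[y0:y1,x0:x1,::-1],None,fx=s,fy=s,interpolation=cv2.INTER_CUBIC))
E
python3 - <<'E'
from h import *
t=np.load("pics/top0rgb.npy");s=np.load("pics/side0rgb.npy")
crop("top",t,310,120,440,215,6,"pics/t_tray.png")
crop("top",t,120,120,280,320,3,"pics/t_rods.png")
crop("side",s,320,200,450,320,5,"pics/s_tray.png")
crop("side",s,210,140,410,230,4,"pics/s_rods.png")
E
```

```text
(no output)
```

View pics/t_tray.png

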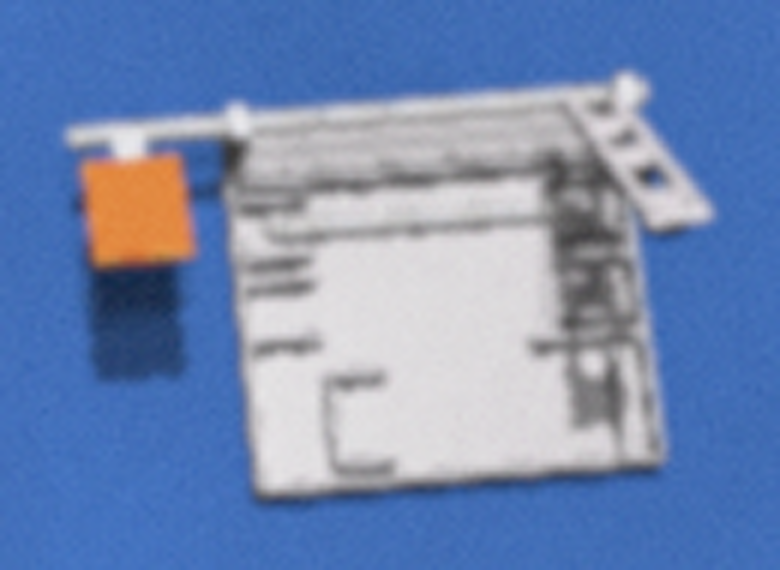

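View pics/t_rods.png

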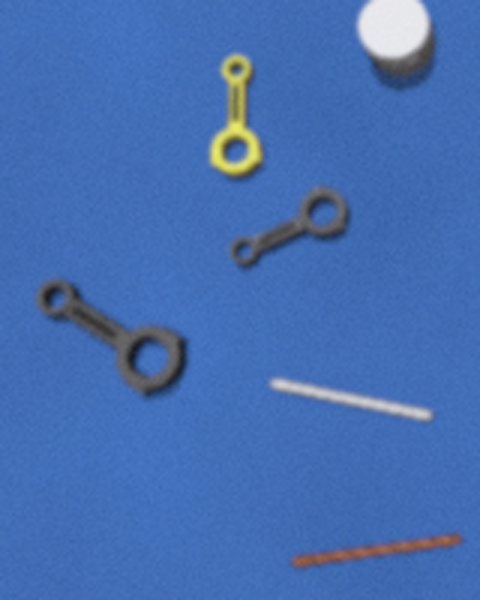

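View pics/s_tray.png

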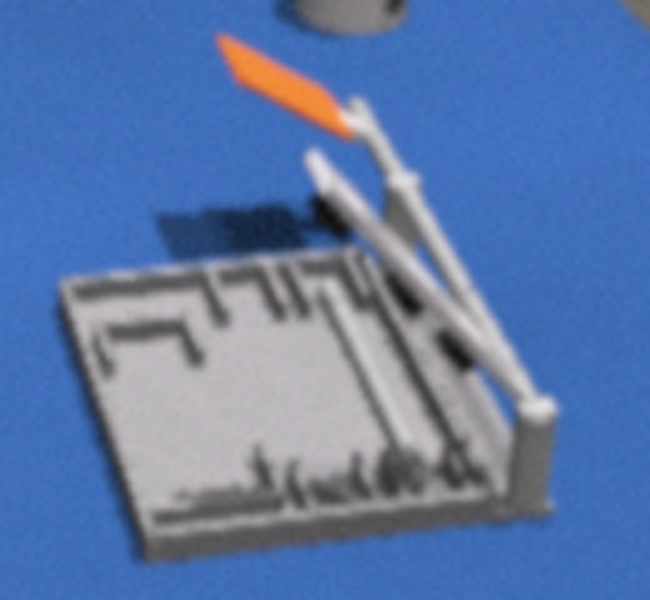

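View pics/s_rods.png

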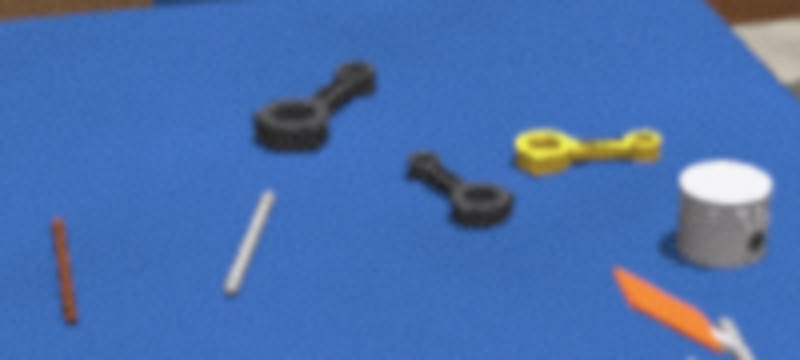

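```bash
python3 - <<'E'
from h import *
T=np.load("pics/top0rgb.npy");S=np.load("pics/side0rgb.npy")
def cont(n,P,f,box,amin=15):
    hsv=cv2.cvtColor(P,cv2.COLOR_RGB2HSV); m=f(hsv).astype(np.uint8)
    b=np.zeros_like(m);x0,y0,x1,y1=box;b[y0:y1,x0:x1]=1;m*=b
    cs,_=cv2.findContours(m,cv2.RETR_CCOMP,cv2.CHAIN_APPROX_NONE)
    return m,[c for c in cs if cv2.contourArea(c)>amin]
dark=lambda h:(h[...,2]<110)&(h[...,1]<140)
lite=lambda h:(h[...,1]<75)&(h[...,2]>110)
orange=lambda h:(h[...,0]<18)&(h[...,1]>150)
print("blue",cv2.cvtColor(T,cv2.COLOR_RGB2HSV)[300,150:152],"rod",cv2.cvtColor(T,cv2.COLOR_RGB2HSV)[188:200,212])
for n,P,bx in(("top",T,(190,178,245,215)),("side",S,(305,172,345,202))):
    m,cs=cont(n,P,dark,bx,3)
    for c in cs: print(n,"dark",cv2.contourArea(c),cv2.minAreaRect(c),c[:,0].mean(0),c[:,0].min(0),c[:,0].max(0))
for n,P,bx in(("top",T,(200,240,270,268)),("side",S,(260,180,285,220))):
    m,cs=cont(n,P,lite,bx)
    for c in cs:
        (ctr,wh,a)=cv2.minAreaRect(c); print(n,"push",ctr,wh,a,ray(n,ctr,5))
        bp=cv2.boxPoints((ctr,wh,a)); e=sorted([(np.linalg.norm(bp[i]-bp[(i+1)%4]),i) for i in range(4)])
        ends=[(bp[i]+bp[(i+1)%4])/2 for _,i in e[:2]]; w=ray(n,ends,6); print(w, np.linalg.norm(w[0]-w[1]),np.degrees(np.arctan2(*(w[1]-w[0])[1::-1])))
m,cs=cont("top",T,lite,(340,130,430,210))
for c in cs:
    a=cv2.approxPolyDP(c,3,True)[:,0]; print("tray",cv2.contourArea(c),a.tolist()); print(ray("top",a,16).round(0)[:,:2].tolist())
m,cs=cont("top",T,orange,(310,135,350,175))
for c in cs: print("paddle",cv2.minAreaRect(c),ray("top",cv2.minAreaRect(c)[0],80))
E
```

```text
blue [[109 161 181]
 [108 165 181]] rod [[109 163 186]
 [109 156 189]
 [109 167 183]
 [109 166 181]
 [109 162 187]
 [109 156 181]
 [109 143 162]
 [111 109 133]
 [113  53 102]
 [120  12  82]
 [135   6  81]
 [150   3  85]]
top dark 180.5 ((215.93975830078125, 195.4720916748047), (14.615175247192383, 40.246498107910156), 69.86369323730469) [219.48739496 195.36134454] [198 184] [235 208]
top dark 30.0 ((201.50001525878906, 203.50001525878906), (5.656853675842285, 7.071067810058594), 45.0) [201.55555556 203.66666667] [198 201] [205 207]
side dark 180.0 ((323.8000183105469, 188.40000915527344), (27.72724151611328, 11.627553939819336), 26.56505012512207) [324.56451613 187.58064516] [312 178] [337 196]
top push (236.55307006835938, 252.74803161621094) (54.33526611328125, 3.914198875427246) 11.888657569885254 [[426.04407845 261.79301027   5.        ]]
[[400.41690238 192.32849288   6.        ]
 [451.63345353 331.31427394   6.        ]] 148.12218756974036 69.77105235809111
side push (271.843505859375, 200.4341278076172) (3.346991777420044, 26.92145347595215) 22.833654403686523 [[423.65194702 25
[... 345 characters left out ...]
.0, -256.0], [613.0, -264.0], [619.0, -302.0]]
tray 22.0 [[411, 181], [412, 190]]
[[549.0, -240.0], [524.0, -238.0]]
tray 142.0 [[408, 154], [413, 160], [405, 162], [413, 163], [412, 170], [404, 175], [407, 165], [403, 164], [402, 155]]
[[627.0, -247.0], [608.0, -257.0], [606.0, -234.0], [599.0, -255.0], [580.0, -249.0], [569.0, -224.0], [596.0, -238.0], [601.0, -227.0], [627.0, -229.0]]
tray 63.0 [[399, 147], [406, 149], [409, 145], [413, 150], [402, 153]]
[[651.0, -225.0], [643.0, -244.0], [653.0, -254.0], [637.0, -263.0], [633.0, -230.0]]
paddle ((332.4307861328125, 154.94618225097656), (15.628376007080078, 14.760132789611816), 82.87498474121094) [[636.81794961 -31.64433982  80.        ]]
```

```bash
cat > m.py <<'E'
from h import *
K=4
def up(P): 
    U=cv2.resize(P,None,fx=K,fy=K,interpolation=cv2.INTER_CUBIC)
    return cv2.cvtColor(U,cv2.COLOR_RGB2HSV).astype(float)
def dn(uv): return (np.asarray(uv,float)+.5)/K-.5
def conts(mask,box):
    m=np.zeros(mask.shape,np.uint8);x0,y0,x1,y1=[int(K*b) for b in box];m[y0:y1,x0:x1]=mask[y0:y1,x0:x1]
    return m,sorted(cv2.findContours(m,cv2.RETR_CCOMP,cv2.CHAIN_APPROX_NONE)[0],key=cv2.contourArea)[::-1]
def axis(n,m,z):
    ys,xs=np.nonzero(m);w=ray(n,dn(np.c_[xs,ys]),z)[:,:2];c=w.mean(0)
    u,s,v=np.linalg.svd(w-c,full_matrices=False);q=(w-c)@v[0]
    return c,np.degrees(np.arctan2(v[0,1],v[0,0])),np.percentile(q,[0,100]),v[0]
def line(n,c,z,a,b,marg=.1):
    "fit a world line through contour pixels close to image segment a-b"
    p=dn(c[:,0]);a=np.array(a,float);b=np.array(b,float);d=(b-a)/np.linalg.norm(b-a);L=np.linalg.norm(b-a)
    s=(p-a)@d;o=abs((p-a)@[-d[1],d[0]]);k=(s>marg*L)&(s<(1-marg)*L)&(o<2.5)
    w=ray(n,p[k],z)[:,:2].astype(np.float32);vx,vy,x,y=cv2.fitLine(w,cv2.DIST_HUBER,0,.01,.01).ravel()
    return np.array([x,y]),np.array([vx,vy]),k.sum()
E
python3 - <<'E'
from m import *
T=up(np.load("pics/top0rgb.npy"));S=up(np.load("pics/side0rgb.npy"))
for n,P,b in(("top",T,(200,240,270,268)),("side",S,(258,180,285,220))):
    m,cs=conts(P[...,1]<95,b);c,a,e,v=axis(n,m,5);print(n,"push",c.round(1),a.round(1),e.round(1))
for n,P,b in(("top",T,(190,178,245,215)),("side",S,(305,172,345,202))):
    m,cs=conts((P[...,1]<95)&(P[...,2]<140),b)
    for c in cs[:4]: 
        (ce,r)=cv2.minEnclosingCircle(c);print(n,"rod",cv2.contourArea(c),dn(ce),r/K,ray(n,dn(ce),16).round(1))
    c,a,e,v=axis(n,m,11);print(n,c.round(1),a.round(1),e.round(1))
m,cs=conts(T[...,1]<85,(340,130,430,210));c=cs[0]
for nm,a,b in(("near",(353,202),(420,196.5)),("left",(347,155),(353,202)),("right",(415,162),(420,196))):
    for z in (0,16):
        x,d,k=line("top",c,z,a,b);print(nm,z,x,np.degrees(np.arctan2(d[1],d[0])),k)
m,cs=conts(S[...,1]<85,(325,200,450,320));c=cs[0];print(dn(cv2.approxPolyDP(c,8,True)[:,0]).round(0).tolist())
E
```

```text
top push [426.1 261.4] -110.1 [-75.8  75.5]
side push [423.9 255.3] -109.9 [-82.7  75.3]
top rod 5488.5 [215.75 196.  ] 20.8574275970459 [[588. 300.  16.]]
top rod 1087.5 [227.3813324  190.48576355] 5.030908584594727 [[598.7 266.7  16. ]]
top rod 328.0 [200.98852539 203.34861755] 2.7609169483184814 [[573.5 342.1  16. ]]
top rod 81.0 [198.625 177.625] 4.250024795532227 [[647.2 342.2  16. ]]
top [592.5 295.5] -75.0 [-62.8  50.7]
side rod 3007.0 [324.125 186.125] 13.939626693725586 [[586.7 284.5  16. ]]
side rod 119.5 [341.375 180.25 ] 4.515622615814209 [[647.4 310.1  16. ]]
side [593.4 284.7] -76.8 [-75.5  54.9]
near 0 [ 509.2171  -165.88095] 86.21543 214
near 16 [ 506.44724 -162.9352 ] 86.21544 214
left 0 [580.1028  -73.71157] -3.6098397 151
left 16 [576.3355  -72.06271] -3.60985 151
right 0 [ 549.0955 -265.4152] -3.897436 109
right 16 [ 545.7645  -261.06894] -3.8974764 109
[[363.0, 206.0], [367.0, 217.0], [392.0, 228.0], [397.0, 241.0], [395.0, 243.0], [382.0, 230.0], [384.0, 244.0], [390.0, 246.0], [395.0, 252.0], [389.0, 248.0], [332.0, 256.0], [348.0, 311.0], [430.0, 302.0], [431.0, 281.0], [423.0, 272.0], [403.0, 234.0], [392.0, 219.0], [388.0, 220.0]]
```

```bash
python3 - <<'E'
from m import *
B=ray("top",[227.38,190.49],9)[0];s=ray("top",[200.99,203.35],8)[0]
mid=s+(B-s)*42/80;print("big",B,"small",s,"mid",mid,np.degrees(np.arctan2(*(B-s)[1::-1])),np.linalg.norm(B-s))
O=np.array([584.2,-168.8,0]);a=np.radians(-3.75);R=np.array([[np.cos(a),-np.sin(a),0],[np.sin(a),np.cos(a),0],[0,0,1]])
tp=lambda *p:O+R@np.array(p,float)
S=cv2.imread("pics/side0.png");T=cv2.imread("pics/top0.png")
pts=[tp(x,y,z) for x,y,z in[(-75,-94,0),(-75,-94,16),(-75,94,16),(75,-94,16),(33,140,88),(85,-94,50),(46,0,8.5),(-8,-72,170)]]+[B,s,mid,np.array([426.1,261.4,5]),np.array([451.9,332.5,9]),np.array([400,190.3,9])]
for n,I,o,f,nm in(("side",S,(210,150,450,320),3,"pics/chk_s.png"),("top",T,(180,110,450,280),2.9,"pics/chk_t.png")):
    q=proj(n,np.array(pts));x0,y0,x1,y1=o
    C=cv2.resize(I[y0:y1,x0:x1],None,fx=f,fy=f,interpolation=cv2.INTER_CUBIC)
    for u in q: cv2.drawMarker(C,tuple(int(round(v)) for v in ((u-[x0,y0]+.5)*f-.5)),(0,0,255),cv2.MARKER_CROSS,9,1)
    cv2.imwrite(nm,C)
print("rod_place",tp(-48,-8,13),"lane",tp(6,0,8.5),"paddle open",tp(33,140,88),"level",tp(22,140,33))
E
```

```text
big [600.45797484 268.05040202   9.        ] small [575.33568085 344.22329519   8.        ] mid [588.5248852  304.23252628   8.525     ] -71.74712303490405 80.21495689387139
rod_place [ 535.77954665 -173.64352118   13.        ] lane [ 590.18715354 -169.19241878    8.5       ] paddle open [626.28578256 -31.25805401  88.        ] level [615.3093344  -30.53861959  33.        ]
```

View pics/chk_s.png

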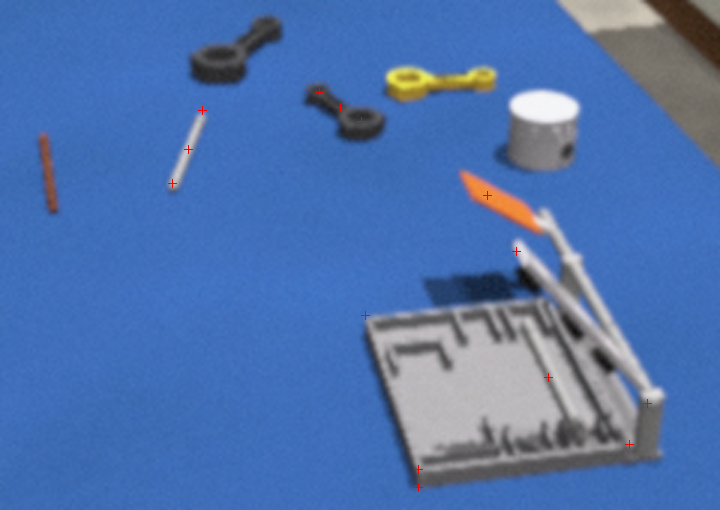

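View pics/chk_t.png

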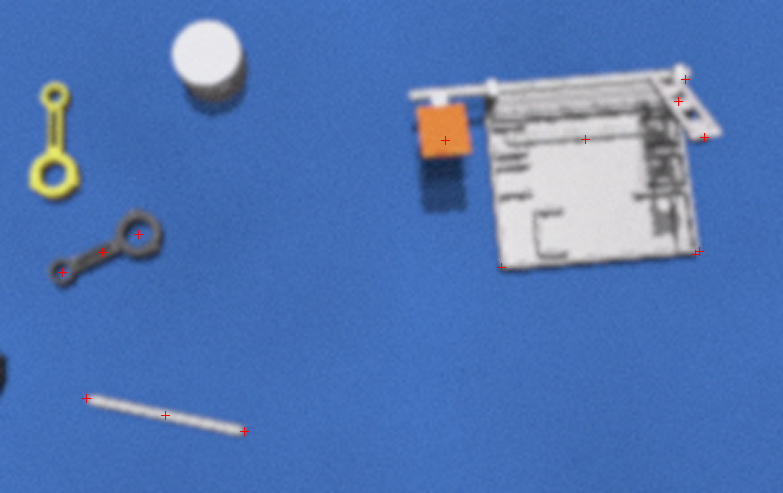

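```bash
python3 -m pendant '[0.02,-0.014,0,-0.05, 0.06,-0.04,-0.005,-0.15, 0.10,-0.07,-0.015,-0.25, 0.14,-0.097,-0.025,-0.35, 0.18,-0.124,-0.035,-0.45, 0.22,-0.152,-0.045,-0.55, 0.26,-0.18,-0.06,-0.65, 0.30,-0.207,-0.075,-0.75, 0.34,-0.235,-0.09,-0.85, 0.37,-0.256,-0.105,-0.92, 0.40,-0.276,-0.12,-0.97, 0.425,-0.293,-0.13,-1.0, 0.438,-0.302,-0.135,-1.009, 0.438,-0.302,-0.135,-1.009, 0.438,-0.302,-0.135,-1.009, 0.438,-0.302,-0.135,-1.009]' 60
python3 - <<'E'
from m import *
from workcell import manip
s=manip.sense();print(s["tcp_pos"],s["ee_rot"],s["opening"],s["contact_force"])
for n in("top","side"):
    p,d=viewer.snapshot(n);u,v=proj(n,s["tcp_pos"]+np.array([0,0,-20]))[0].astype(int)
    print(u,v);crop(n,p,u-55,v-40,u+55,v+40,6,f"pics/hov_{n}.png")
E
```

```text
t: 1.7
tcp_pos: [588.0, 305.5, 121.8]
ee_rot: [3.141, -0.0, 1.89]
contact_force: [0.6, 0.7, 0.3]
opening: 51.4
[587.99852355 305.50424678 121.8092293 ] [ 3.14144104e+00 -3.33528251e-04  1.89019297e+00] 51.365983775568154 [0.56964145 0.69424314 0.3202484 ]
205 189
322 156
```

View pics/hov_top.png

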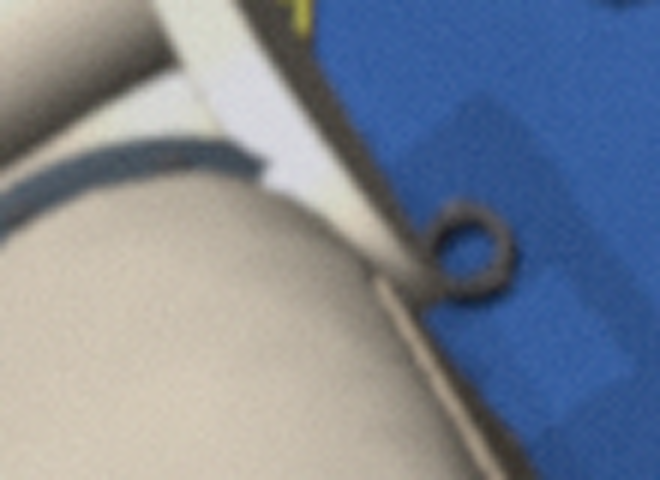

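View pics/hov_side.png

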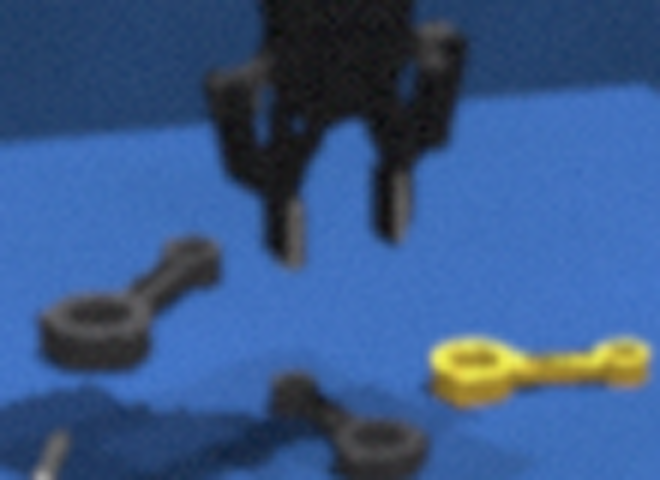

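```bash
python3 - <<'E'
from h import *
for z in(97,102,107): print(proj("side",np.array([[588,305.5,z]])), proj("side",np.array([[588,305.5,z]])+30*np.array([[np.cos(.32),np.sin(.32),0],[-np.cos(.32),-np.sin(.32),0]])))
E
```

```text
[[322.749895  158.3528908]] [[331.28543802 156.15013992]
 [314.05640289 160.59640328]]
[[322.74343404 156.78512169]] [[331.29303748 154.59302294]
 [314.03535698 159.01785272]]
[[322.73695166 155.21215324]] [[331.30066192 153.030789  ]
 [314.01424064 157.43401845]]
```

```bash
python3 -m pendant '[0,0,-0.02,0, 0,0,-0.045,0, 0,0,-0.065,0, 0,0,-0.08,0, 0,0,-0.088,0, 0,0,-0.092,0, 0,0,-0.092,0]'
python3 -m pendant '[0,0,0,0, 0,0,0,0, 0,0,0,0, 0,0,0,0, 0,0,0,0, 0,0,0,0, 0,0,0,0]' 5
```

```text
t: 2.5
tcp_pos: [588.9, 304.7, 29.3]
ee_rot: [3.142, -0.0, 1.889]
contact_force: [0.2, -0.5, 0.8]
opening: 51.1
t: 3.2
tcp_pos: [589.3, 304.7, 30.3]
ee_rot: [3.141, -0.0, 1.889]
contact_force: [-1.4, -0.6, 6.3]
opening: 11.9
```

```bash
python3 -m pendant '[0,0,0.02,0, 0,0,0.06,0, 0,0,0.10,0, 0,0,0.14,0, 0,0,0.18,0, 0,0,0.20,0, 0,0,0.20,0, 0,0,0.20,0]'
python3 - <<'E'
from m import *
from workcell import manip
s=manip.sense();n="side"
p,d=viewer.snapshot(n);u,v=proj(n,s["tcp_pos"]+np.array([0,0,-20]))[0].astype(int)
print(u,v);crop(n,p,u-55,v-40,u+55,v+40,6,f"pics/lift_{n}.png")
E
```

```text
t: 4.0
tcp_pos: [588.4, 304.2, 228.5]
ee_rot: [-3.141, 0.0, 1.889]
contact_force: [0.2, 0.6, -2.8]
opening: 12.2
322 122
```

View pics/lift_side.png

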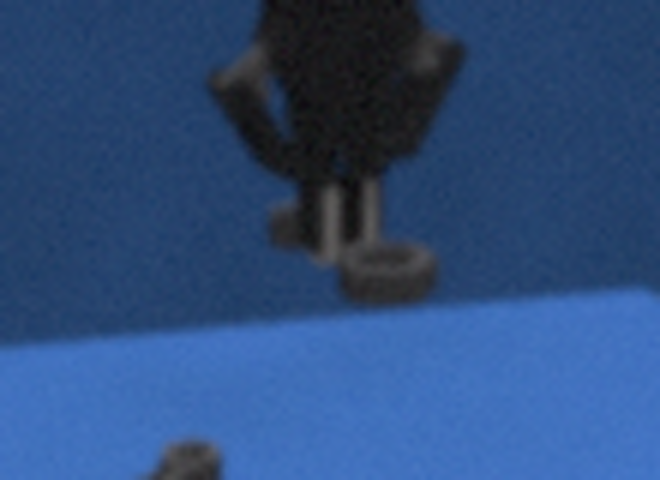

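```bash
python3 -m pendant '[-0.002,-0.018,0,-0.01, -0.006,-0.05,0,-0.03, -0.01,-0.09,0,-0.06, -0.015,-0.13,0,-0.1, -0.019,-0.17,0,-0.14, -0.023,-0.21,0,-0.18, -0.028,-0.25,0,-0.22, -0.032,-0.29,0,-0.26, -0.037,-0.33,0,-0.3, -0.041,-0.37,0,-0.33, -0.046,-0.41,0,-0.36, -0.05,-0.445,0,-0.375, -0.052,-0.468,0,-0.384, -0.053,-0.478,0,-0.384, -0.053,-0.478,-0.01,-0.384, -0.053,-0.478,-0.04,-0.384, -0.053,-0.478,-0.08,-0.384, -0.053,-0.478,-0.11,-0.384, -0.053,-0.478,-0.12,-0.384, -0.053,-0.478,-0.12,-0.384]'
python3 - <<'E'
from m import *
from workcell import manip
s=manip.sense();print(s["tcp_pos"],s["ee_rot"],s["opening"],s["qpos"])
for n in("top","side"):
    p,d=viewer.snapshot(n);u,v=proj(n,s["tcp_pos"]+np.array([0,0,-50]))[0].astype(int)
    print(u,v);crop(n,p,u-60,v-45,u+70,v+45,6,f"pics/pl_{n}.png")
E
```

```text
t: 6.05
tcp_pos: [534.6, -172.2, 107.4]
ee_rot: [-3.138, -0.001, 1.506]
contact_force: [-0.5, -0.7, -1.5]
opening: 11.9
[ 534.57117094 -172.20493879  107.39287663] [-3.13764024e+00 -1.15760142e-03  1.50572364e+00] 11.850673156596129 [-3.14393614e-01  4.43630173e-01  1.88428002e+00  2.00866625e-04
  8.17798307e-01 -2.49460879e-01]
390 186
352 263
```

View pics/pl_top.png

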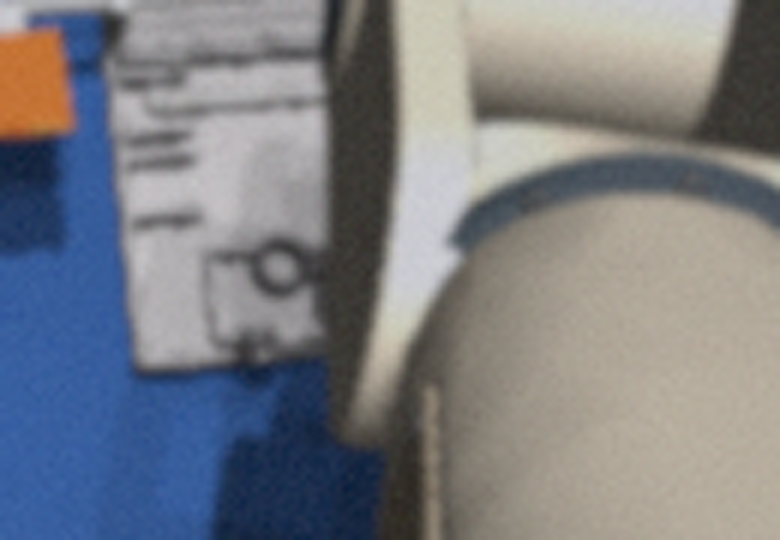

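View pics/pl_side.png

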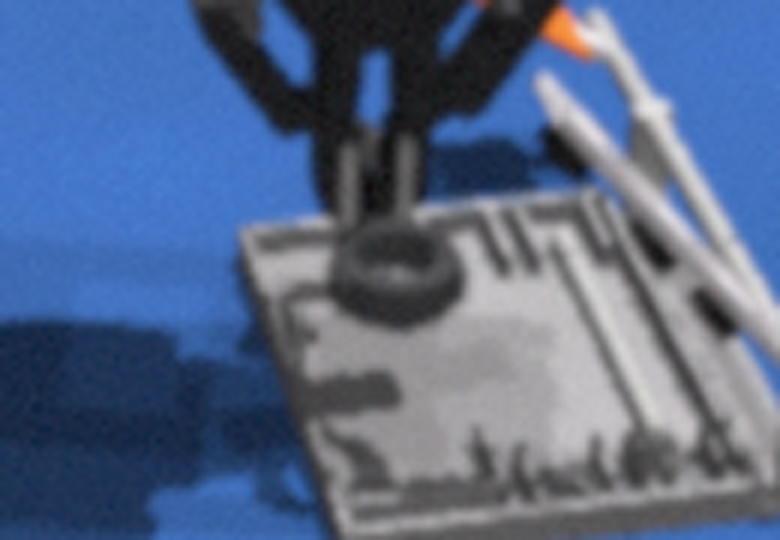

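```bash
python3 - <<'E'
from h import *
s=ray("top",[330+280/6-.4,141+267/6-.4],86)[0];b=ray("side",[292+398/6-.4,218+268/6-.4],92)[0]
O=np.array([584.2,-168.8,0]);a=np.radians(-3.75);R=np.array([[np.cos(a),-np.sin(a),0],[np.sin(a),np.cos(a),0],[0,0,1]])
print(s,b,R.T@(s-O),R.T@(b-O)); d=(s-b);print(np.linalg.norm(d),np.degrees(np.arctan2(-d[1],-d[0])))
print(R.T@(np.array([534.57,-172.2,0])-O))
E
```

```text
[ 537.29131089 -131.00259669   86.        ] [ 532.62798047 -217.02852913   92.        ] [-49.28032246  34.64850111  86.        ] [-48.30730316 -51.49823961  92.        ]
86.36091536860926 -93.10287710144736
[-49.30136772  -6.63867764   0.        ]
```

```bash
python3 -m pendant '[0.001,0,-0.015,0, 0.001,0,-0.035,0, 0.001,0,-0.05,0, 0.001,0,-0.062,0, 0.001,0,-0.068,0, 0.001,0,-0.072,0, 0.001,0,-0.074,0, 0.001,0,-0.074,0, 0.001,0,-0.074,0]'
```

```text
t: 7.05
tcp_pos: [537.2, -173.6, 35.7]
ee_rot: [3.141, 0.0, 1.505]
contact_force: [0.1, 0.4, -2.3]
opening: 11.9
```

```bash
python3 -m pendant '[-0.001,0,-0.001,0, -0.001,0,-0.002,0, -0.001,0,-0.002,0]'
```

```text
t: 7.35
tcp_pos: [536.0, -173.6, 34.2]
ee_rot: [3.141, 0.0, 1.505]
contact_force: [-2.7, 0.4, 8.5]
opening: 12.0
```

```bash
python3 -m pendant '[0,0,0.001,0, 0,0,0.001,0, 0,0,0.001,0, 0,0,0.001,0, 0,0,0.02,0, 0,0,0.05,0, 0,0,0.09,0, 0,0.02,0.13,0, 0,0.05,0.15,0, 0,0.09,0.17,0, 0,0.13,0.18,0, 0,0.16,0.18,0, 0,0.16,0.18,0]' 33
python3 - <<'E'
from m import *
from workcell import manip
s=manip.sense();print(s["tcp_pos"],s["opening"])
for n in("top","side"):
    p,d=viewer.snapshot(n);np.save(f"pics/r1_{n}.npy",p)
    crop(n,p,*((310,120,440,215) if n=="top" else (310,200,440,320)),6 if n=="top" else 5,f"pics/r1_{n}.png")
E
```

```text
t: 8.65
tcp_pos: [535.9, -10.5, 213.8]
ee_rot: [3.141, -0.001, 1.508]
contact_force: [0.4, -0.1, 0.4]
opening: 28.1
[535.86012461 -10.53603127 213.75251361] 28.136950504799948
```

View pics/r1_top.png

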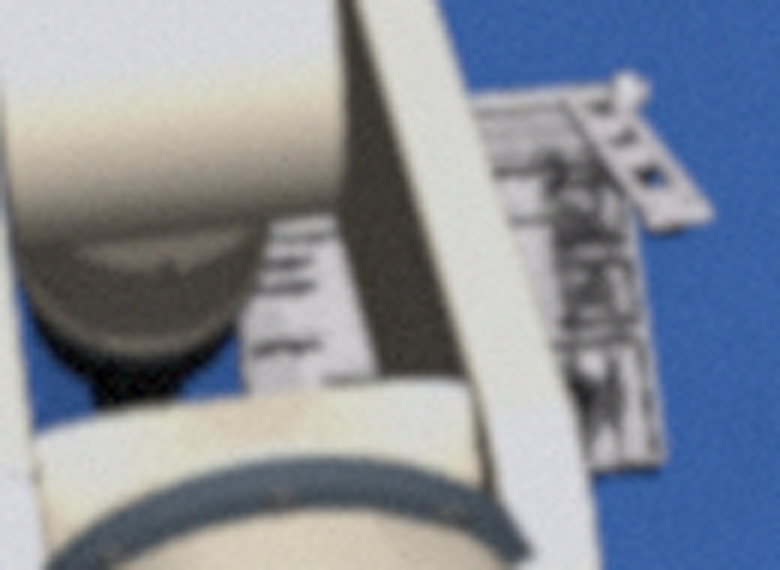

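View pics/r1_side.png

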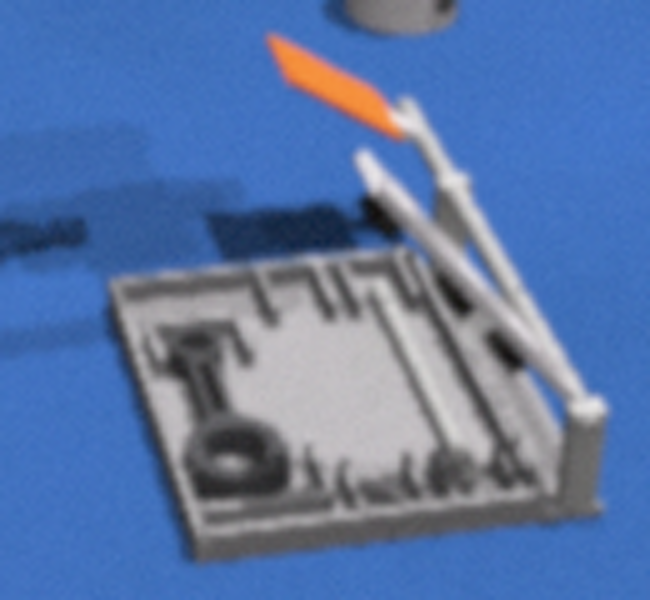

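```bash
python3 -m pendant '[-0.005,0.012,0,-0.01, -0.016,0.04,-0.005,-0.04, -0.03,0.075,-0.015,-0.08, -0.046,0.115,-0.03,-0.12, -0.062,0.155,-0.045,-0.16, -0.078,0.195,-0.06,-0.2, -0.092,0.23,-0.075,-0.24, -0.103,0.258,-0.085,-0.27, -0.109,0.272,-0.092,-0.288, -0.11,0.275,-0.093,-0.288, -0.11,0.275,-0.093,-0.288]' 45
python3 - <<'E'
from m import *
from workcell import manip
s=manip.sense();print(s["tcp_pos"],s["opening"],s["ee_rot"])
for n in("top","side"):
    p,d=viewer.snapshot(n);np.save(f"pics/r2_{n}.npy",p)
    crop(n,p,*((310,120,440,215) if n=="top" else (230,140,340,230)),6,f"pics/r2_{n}.png")
E
```

```text
t: 9.85
tcp_pos: [426.2, 260.8, 120.0]
ee_rot: [-3.141, 0.001, 1.217]
contact_force: [-0.2, -0.5, -1.1]
opening: 38.2
[426.15476026 260.8437916  119.99249084] 38.19540716967506 [-3.14130239e+00  8.11940654e-04  1.21747289e+00]
```

View pics/r2_top.png

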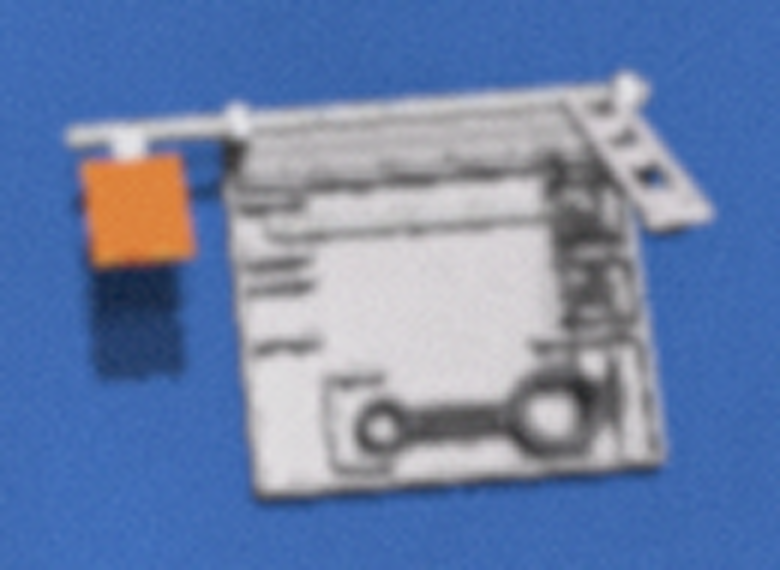

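View pics/r2_side.png

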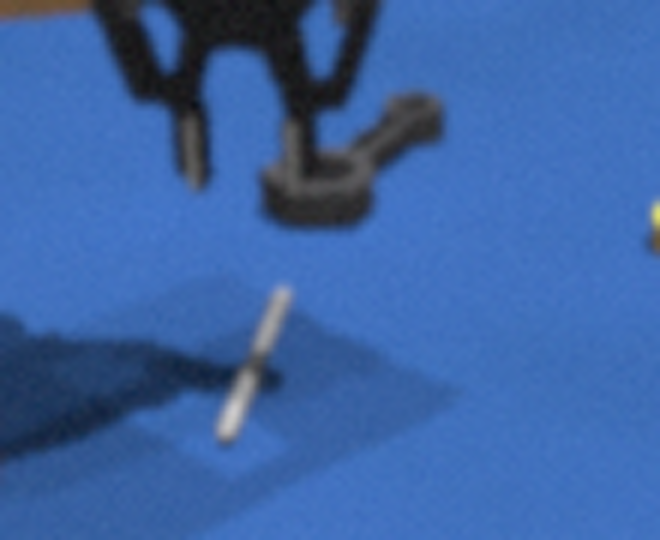

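```bash
python3 -m pendant '[0,0,-0.02,0, 0,0,-0.045,0, 0,0,-0.065,0, 0,0,-0.08,0, 0,0,-0.088,0, 0,0,-0.0925,0, 0,0,-0.0925,0]'
python3 -m pendant '[0,0,0,0, 0,0,0,0, 0,0,0,0, 0,0,0,0, 0,0,0,0, 0,0,0,0]' 2
```

```text
t: 10.65
tcp_pos: [426.2, 261.1, 27.8]
ee_rot: [-3.142, 0.0, 1.216]
contact_force: [-0.5, 0.3, -0.8]
opening: 38.3
t: 11.25
tcp_pos: [426.3, 261.8, 28.7]
ee_rot: [3.141, -0.001, 1.217]
contact_force: [0.2, -1.3, 6.4]
opening: 6.0
```

```bash
python3 -m pendant '[0,0,0.02,0, 0,0,0.06,0, 0,0,0.10,0, 0,0,0.14,0, 0,0,0.18,0, 0,0,0.20,0, 0,0,0.20,0, 0,0,0.20,0]'
python3 - <<'E'
from m import *
from workcell import manip
s=manip.sense();n="side"
p,d=viewer.snapshot(n);u,v=proj(n,s["tcp_pos"]+np.array([0,0,-20]))[0].astype(int)
print(u,v);crop(n,p,u-55,v-40,u+55,v+40,6,f"pics/lift2_{n}.png")
E
```

```text
t: 12.05
tcp_pos: [425.7, 261.5, 228.0]
ee_rot: [3.141, -0.001, 1.217]
contact_force: [-0.0, 0.2, -0.5]
opening: 5.8
268 132
```

View pics/lift2_side.png

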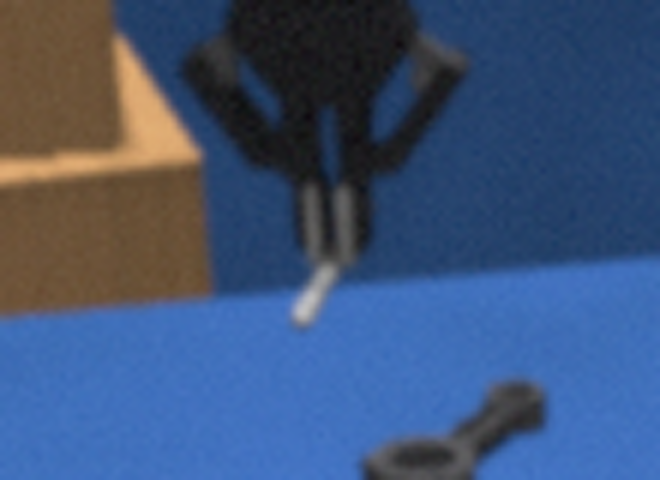

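```bash
python3 -m pendant '[0.004,-0.015,0,0.01, 0.012,-0.045,0,0.03, 0.022,-0.08,0,0.05, 0.033,-0.12,0,0.08, 0.044,-0.16,0,0.11, 0.055,-0.2,0,0.14, 0.065,-0.24,0,0.17, 0.076,-0.28,0,0.2, 0.087,-0.32,0,0.23, 0.098,-0.36,0,0.26, 0.107,-0.395,0,0.28, 0.113,-0.415,0,0.288, 0.114,-0.419,-0.01,0.288, 0.114,-0.419,-0.04,0.288, 0.114,-0.419,-0.08,0.288, 0.114,-0.419,-0.12,0.288, 0.114,-0.419,-0.145,0.288, 0.114,-0.419,-0.158,0.288, 0.114,-0.419,-0.158,0.288, 0.114,-0.419,-0.158,0.288]'
python3 - <<'E'
from m import *
from workcell import manip
s=manip.sense();print(s["qpos"])
for n in("side",):
    p,d=viewer.snapshot(n);u,v=proj(n,s["tcp_pos"]+np.array([0,0,-20]))[0].astype(int)
    print(u,v);crop(n,p,u-50,v-60,u+80,v+60,5,f"pics/pl2_{n}.png")
E
```

```text
t: 14.1
tcp_pos: [540.0, -157.2, 70.0]
ee_rot: [-3.142, -0.0, 1.505]
contact_force: [0.3, 0.4, -0.5]
opening: 6.0
[-2.85897016e-01  5.00558069e-01  1.90169880e+00  9.74420734e-05
  7.39420431e-01 -2.20218574e-01]
352 262
```

View pics/pl2_side.png

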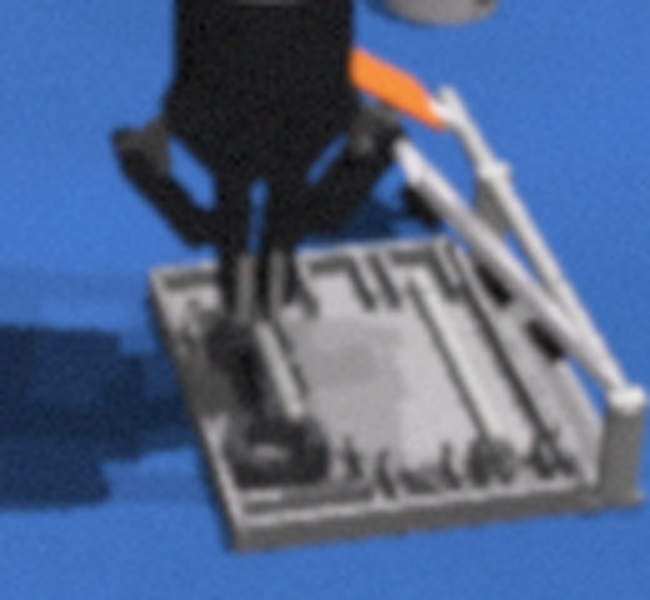

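```bash
python3 -m pendant '[0.012,0,0,0, 0.032,-0.003,0,0, 0.047,-0.006,0,0, 0.0505,-0.0077,0,0, 0.0505,-0.0077,0,0, 0.0505,-0.0077,-0.012,0, 0.0505,-0.0077,-0.025,0, 0.0505,-0.0077,-0.033,0, 0.0505,-0.0077,-0.036,0, 0.0505,-0.0077,-0.036,0, 0.0505,-0.0077,-0.036,0]'
python3 - <<'E'
from m import *
from workcell import manip
s=manip.sense()
for n in("side",):
    p,d=viewer.snapshot(n);crop(n,p,310,195,440,315,5,f"pics/pl3_{n}.png")
E
```

```text
t: 15.25
tcp_pos: [590.1, -165.1, 33.4]
ee_rot: [-3.141, -0.0, 1.505]
contact_force: [1.1, 0.3, -1.0]
opening: 5.6
```

View pics/pl3_side.png

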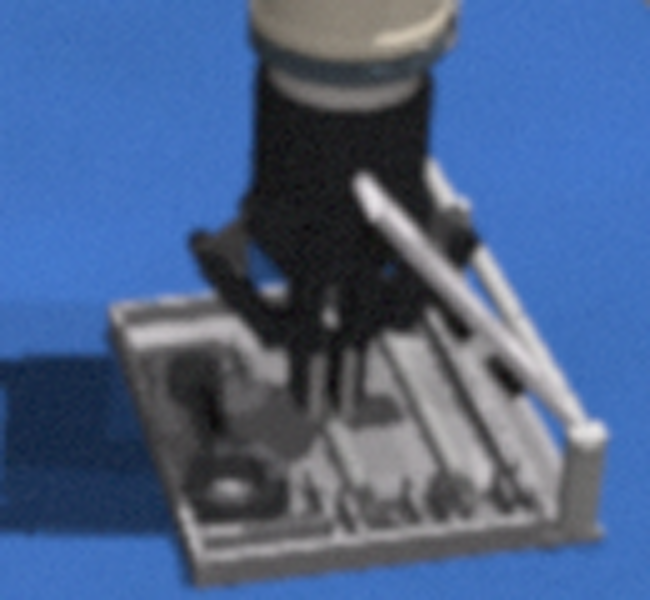

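```bash
python3 - <<'E'
from m import *
O=np.array([584.2,-168.8,0]);a=np.radians(-3.75);R=np.array([[np.cos(a),-np.sin(a),0],[np.sin(a),np.cos(a),0],[0,0,1]])
tp=lambda *p:O+R@np.array(p,float)
I=cv2.imread("pics/pl3_side.png");I=cv2.resize(I,(650,600))
def ln(A,B,col):
    q=((proj("side",np.array([tp(*A),tp(*B)]))-[310,195]+.5)*5-.5).round().astype(int)
    q=q+[5,6] # side bias approx 1px
    cv2.line(I,tuple(map(int,q[0])),tuple(map(int,q[1])),col,1)
for x in(-6,18): ln((x,-40,16),(x,-90,16),(0,0,255))
ln((6,-71,8.5),(6,-20,8.5),(0,255,0))
ln((46,-71,8.5),(46,75,8.5),(0,255,255))
cv2.imwrite("pics/pl3b.png",I[300:,100:][:, :].copy() if 0 else cv2.resize(I[300:600,150:600],None,fx=1.7,fy=1.7))
E
```

```text
(no output)
```

View pics/pl3b.png

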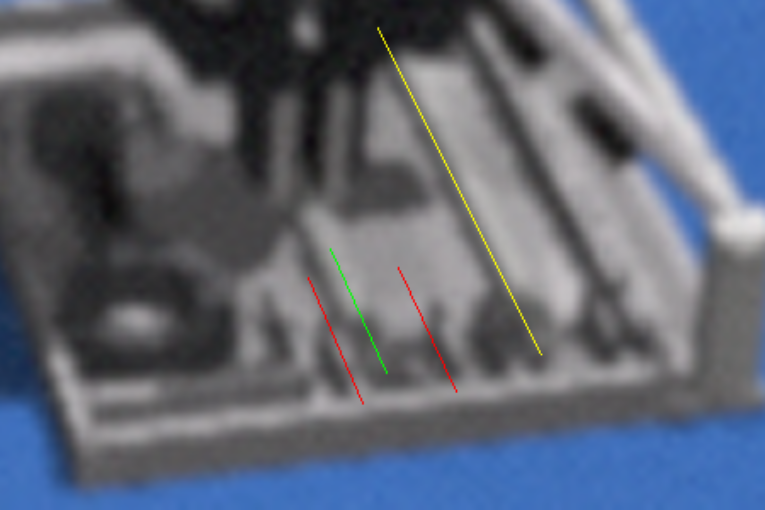

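```bash
python3 -m pendant '[0,0,-0.001,0, 0,0,-0.0018,0, 0,0,-0.0018,0]'
```

```text
t: 15.6
tcp_pos: [590.5, -165.2, 32.6]
ee_rot: [3.141, 0.0, 1.505]
contact_force: [-1.7, 1.3, 7.1]
opening: 6.2
```

```bash
python3 -m pendant '[0,0,0.0005,0, 0,0,0.0005,0, 0,0,0.0005,0, 0,0,0.0005,0, 0,0,0.001,0, 0,0,0.012,0, 0,0,0.03,0, 0,0,0.042,0, -0.01,0,0.05,0, -0.04,0.005,0.06,0, -0.08,0.02,0.08,0, -0.11,0.05,0.11,0, -0.12,0.09,0.145,0, -0.12,0.135,0.17,0, -0.12,0.18,0.18,0, -0.12,0.225,0.18,0, -0.12,0.27,0.18,0, -0.12,0.315,0.18,0, -0.12,0.33,0.18,0, -0.12,0.33,0.18,0]' 28
python3 - <<'E'
from m import *
for n in("top","side"):
    p,d=viewer.snapshot(n);np.save(f"pics/r3_{n}.npy",p)
    crop(n,p,*((310,120,440,215) if n=="top" else (320,200,450,320)),6 if n=="top" else 5,f"pics/r3_{n}.png")
E
```

```text
t: 17.6
tcp_pos: [469.7, 166.2, 212.0]
ee_rot: [-3.141, -0.0, 1.508]
contact_force: [0.2, -0.7, -0.0]
opening: 23.9
```

View pics/r3_top.png

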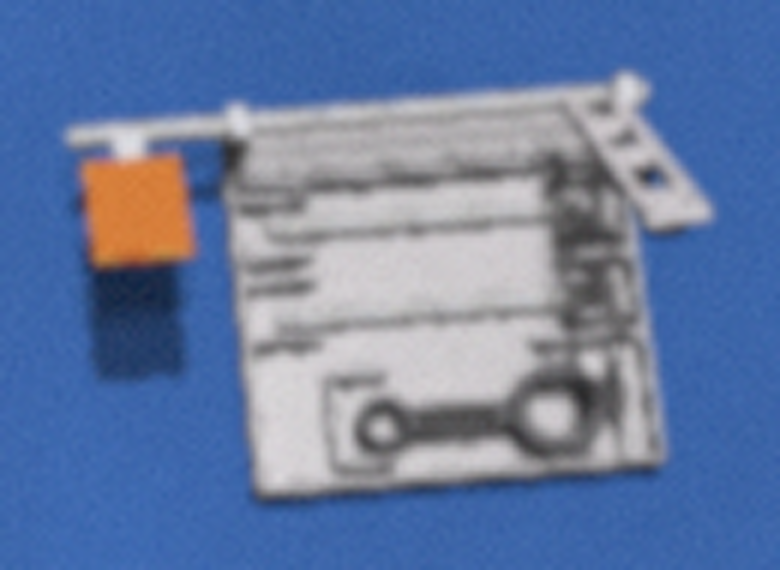

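View pics/r3_side.png

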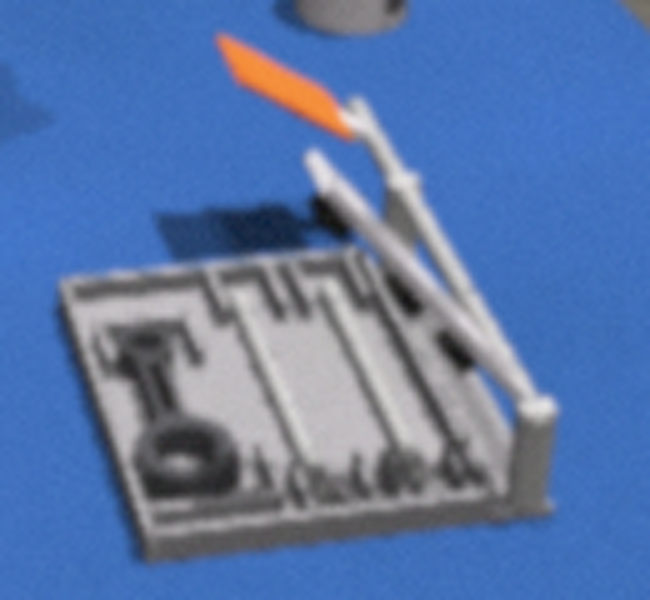

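```bash
python3 -m pendant '[0.01,-0.013,0,0, 0.033,-0.043,0,0, 0.06,-0.078,0,0, 0.088,-0.115,0,0, 0.115,-0.152,0,0, 0.137,-0.18,0,0, 0.147,-0.193,0,0, 0.149,-0.1955,-0.01,0, 0.149,-0.1955,-0.03,0, 0.149,-0.1955,-0.05,0, 0.149,-0.1955,-0.062,0, 0.149,-0.1955,-0.067,0, 0.149,-0.1955,-0.067,0, 0.149,-0.1955,-0.067,0]' 0
python3 - <<'E'
from m import *
for n in("top","side"):
    p,d=viewer.snapshot(n);crop(n,p,*((290,100,420,195) if n=="top" else (320,190,450,310)),5,f"pics/p1_{n}.png")
E
```

```text
t: 19.1
tcp_pos: [619.6, -30.4, 145.7]
ee_rot: [3.141, -0.0, 1.505]
contact_force: [0.1, -0.0, 0.3]
opening: 0.0
```

View pics/p1_side.png

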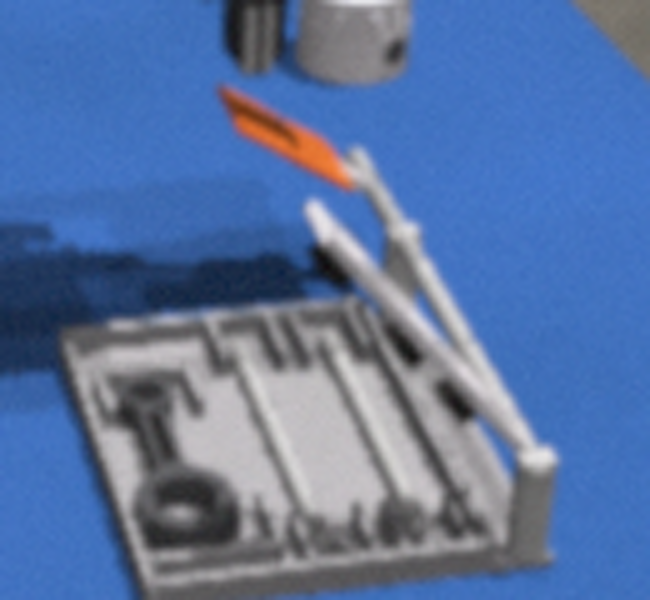

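View pics/p1_top.png

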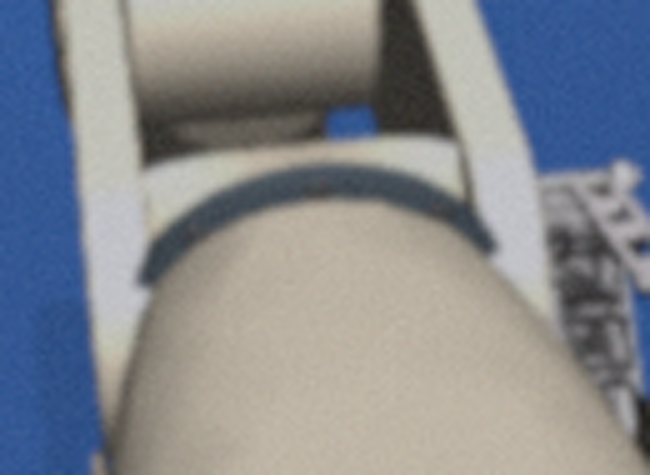

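```bash
python3 -m pendant '[0,0,-0.006,0, 0,0,-0.012,0, 0,0,-0.018,0, 0,0,-0.024,0, 0,0,-0.03,0, 0,0,-0.03,0]'
python3 -m pendant '[0,0,-0.006,0, 0,0,-0.012,0, 0,0,-0.018,0, 0,0,-0.024,0, 0,0,-0.03,0, 0,0,-0.036,0, 0,0,-0.04,0, 0,0,-0.04,0, 0,0,-0.04,0]'
python3 - <<'E'
from m import *
for n in("top","side"):
    p,d=viewer.snapshot(n);np.save(f"pics/p2_{n}.npy",p);crop(n,p,*((310,100,440,195) if n=="top" else (320,190,450,310)),5,f"pics/p2_{n}.png")
E
```

```text
t: 19.8
tcp_pos: [619.3, -30.7, 114.2]
ee_rot: [-3.141, -0.0, 1.505]
contact_force: [1.6, -0.1, 3.2]
opening: 0.2
t: 20.7
tcp_pos: [618.3, -30.6, 74.5]
ee_rot: [-3.139, 0.0, 1.505]
contact_force: [-4.0, 0.7, 8.7]
opening: 0.1
```

View pics/p2_side.png

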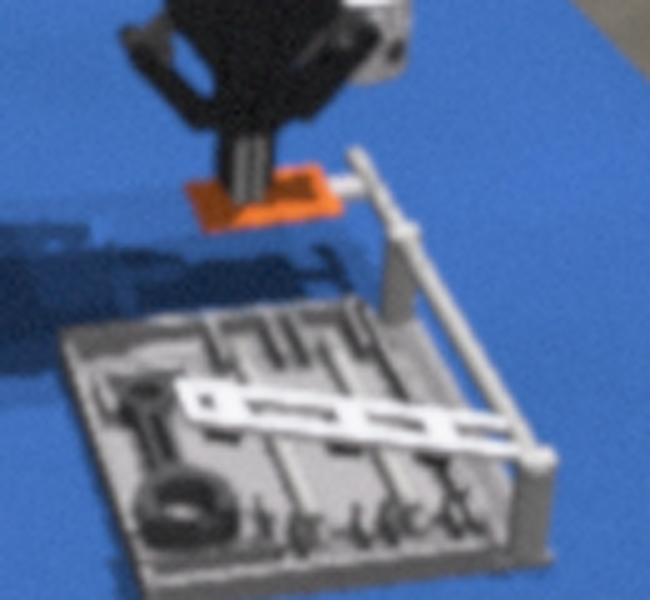

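View pics/p2_top.png

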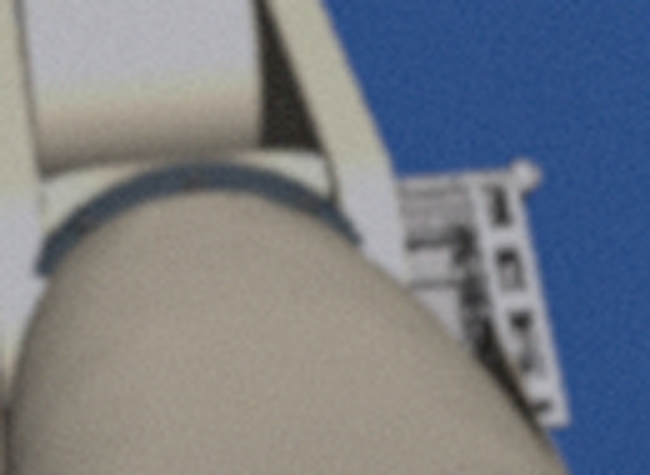

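```bash
cat > g.py <<'E'
from m import *
O=np.array([584.2,-168.8,0]);a=np.radians(-3.75);R=np.array([[np.cos(a),-np.sin(a),0],[np.sin(a),np.cos(a),0],[0,0,1]])
tp=lambda *p:O+R@np.array(p,float)
def gp(th,r,y,h=2): # point on the gate's upper face
    e=.9-th; return tp(85-r*np.cos(e)+h*np.sin(e),y,50+r*np.sin(e)+h*np.cos(e))
E
python3 - <<'E'
from g import *
f=lambda X:((proj("side",X)-[320,190]+.5)*5-.5).round(0)[0]
print("shaft end",f(tp(85,-94,50)),"tray corner",f(tp(-75,-94,16)))
for th in(0,.5,.6,.7,.8,.9,1.0): print(th,f(gp(th,150,-58)),f(gp(th,150,-86)),f(gp(th,20,-86)))
E
```

```text
shaft end [529. 472.] tray corner [147. 582.]
0 [304. 202.] [324. 240.] [500. 430.]
0.5 [187. 337.] [204. 376.] [483. 446.]
0.6 [173. 366.] [189. 407.] [481. 450.]
0.7 [163. 396.] [179. 437.] [479. 454.]
0.8 [156. 426.] [172. 467.] [477. 458.]
0.9 [153. 456.] [169. 497.] [476. 462.]
1.0 [154. 484.] [169. 526.] [475. 466.]
```

```bash
python3 -m pendant '[0,0,-0.004,0, 0,0,-0.008,0, 0,0,-0.0115,0, 0,0,-0.0115,0, 0,0,-0.0115,0]'
cat > look.py <<'E'
from g import *
import sys
from workcell import manip
s=manip.sense();print(s["tcp_pos"],s["contact_force"],s["t"])
p,d=viewer.snapshot("side");np.save(f"pics/{sys.argv[1]}.npy",p)
C=cv2.resize(p[190:310,320:450,::-1],None,fx=5,fy=5,interpolation=cv2.INTER_CUBIC)
cv2.imwrite(f"pics/{sys.argv[1]}.png",C)
H=up(p)
m,cs=conts((H[...,1]<70)&(H[...,2]>205),(340,255,432,300))
c=cs[0];print(cv2.contourArea(c));print(((cv2.approxPolyDP(c,5,True)[:,0]/K-[320,190])*5).round().tolist())
E
python3 look.py p3
```

```text
t: 21.3
tcp_pos: [619.2, -30.7, 63.6]
ee_rot: [-3.141, -0.0, 1.505]
contact_force: [-2.2, -0.0, 9.3]
opening: 0.2
[619.19313701 -30.66562658  63.57623553] [-2.16659121 -0.01212322  9.33408176] 21.3
9057.5
[[164.0, 439.0], [179.0, 474.0], [552.0, 456.0], [529.0, 439.0], [522.0, 451.0], [458.0, 448.0], [449.0, 439.0], [455.0, 431.0], [505.0, 425.0], [475.0, 415.0], [284.0, 424.0], [266.0, 406.0], [272.0, 421.0], [262.0, 431.0], [182.0, 429.0]]
```

View pics/p3.png

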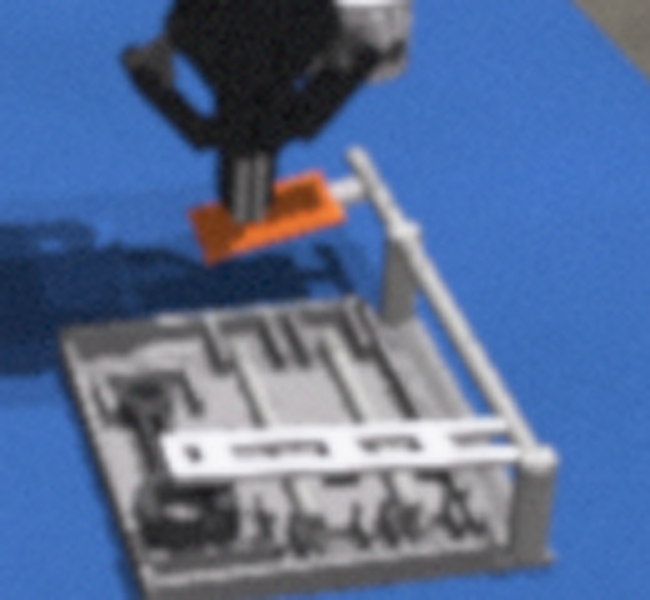

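```bash
cat > ang.py <<'E'
from g import *
import sys
from scipy.optimize import brentq
def slope_edge(p,u0,u1,vlo,vhi,upper=False):
    # lower edge of the bright gate, per column, half-level crossing, grey vs value
    g=cv2.GaussianBlur(cv2.cvtColor(p,cv2.COLOR_RGB2GRAY),(0,0),.6).astype(float);out=[]
    for u in range(u0,u1):
        col=g[vlo(u):vhi(u),u];d=np.diff(col)
        k=int(np.argmin(d)) 
        if 1<=k<len(d)-1:
            y0,y1,y2=d[k-1:k+2];den=y0-2*y1+y2;s=.5*(y0-y2)/den if den else 0
            out.append((u,vlo(u)+k+.5+np.clip(s,-1,1)))
    return np.array(out,np.float32)
p=np.load(f"pics/{sys.argv[1]}.npy")
va,vb=float(sys.argv[2]),float(sys.argv[3]) # guess v at u=356 and at u=420
gv=lambda u:va+(vb-va)*(u-356)/64
e=slope_edge(p,357,421,lambda u:int(gv(u)-5),lambda u:int(gv(u)+6))
vx,vy,x,y=cv2.fitLine(e,cv2.DIST_HUBER,0,.01,.01).ravel();sl=vy/vx
res=abs(e[:,1]-(y+sl*(e[:,0]-x)));k=res<.6;sl,b=np.polyfit(*e[k].T,1)
print("slope",sl,"n",k.sum(),"v at 356",sl*356+b)
def ms(th,h):
    q=proj("side",np.array([gp(th,145,-86,h),gp(th,30,-86,h)]));return (q[1,1]-q[0,1])/(q[1,0]-q[0,0])
def mv(th,h):
    q=proj("side",np.array([gp(th,145,-86,h),gp(th,30,-86,h)]));return q[0,1]+(356-q[0,0])*ms(th,h)
for h in(2,-2): print("th by slope",brentq(lambda t:ms(t,h)-sl,0,1.2),"by v",brentq(lambda t:mv(t,h)-sl*356-b,.3,1.2))
E
python3 ang.py p3 284.6 282; python3 ang.py p2_side 273.8 280
```

```text
slope -0.058285127170892015 n 58 v at 356 285.21742534731385
th by slope 0.8319275089747538 by v 0.8382174017110608
th by slope 0.8312559677477198 by v 0.8106575079465869
slope 0.11405631337420628 n 57 v at 356 273.43700552779165
th by slope 0.6369428526527915 by v 0.6421664848664721
th by slope 0.6359276858245558 by v 0.6156951393263598
```

```bash
cat > te.py <<'E'
from g import *
p=np.load("pics/p3.npy");g=cv2.GaussianBlur(cv2.cvtColor(p,cv2.COLOR_RGB2GRAY),(0,0),.6).astype(float)
for z,sgn in((16,-1),(0,1)):
    q=proj("side",np.array([tp(-70,-94,z),tp(60,-94,z)]));ms=(q[1,1]-q[0,1])/(q[1,0]-q[0,0]);out=[]
    for u in range(352,415):
        v=q[0,1]+ms*(u-q[0,0]);lo=int(round(v))-4;d=sgn*np.diff(g[lo:lo+9,u]);k=int(np.argmax(d[1:-1]))+1
        y0,y1,y2=d[k-1:k+2];out.append((u,lo+k+.5+.5*(y0-y2)/(y0-2*y1+y2)))
    e=np.array(out);c=np.polyfit(*e.T,1);r=abs(e[:,1]-np.polyval(c,e[:,0]));e=e[r<.7];c=np.polyfit(*e.T,1)
    print(z,"model",ms,"seen",c[0],len(e),"dv mid",np.polyval(c,384)-(q[0,1]+ms*(384-q[0,0])))
E
python3 te.py
```

```text
16 model -0.119887163240785 seen -0.1220693711677118 63 dv mid 1.3567176040822915
0 model -0.12162408524764276 seen -0.12081289341180793 59 dv mid 0.632605164279596
```

```bash
python3 -m pendant '[0,0,-0.0015,0, 0,0,-0.003,0, 0,0,-0.003,0, 0,0,-0.003,0]'; python3 look.py p4;  python3 ang.py p4 288.5 284
```

```text
t: 21.75
tcp_pos: [619.7, -30.7, 60.9]
ee_rot: [3.141, 0.0, 1.505]
contact_force: [-2.2, -0.7, 9.5]
opening: -0.0
[619.66283236 -30.6875337   60.87715566] [-2.23046949 -0.67005721  9.50980042] 21.75
9341.0
[[161.0, 454.0], [172.0, 485.0], [189.0, 489.0], [554.0, 456.0], [534.0, 448.0], [516.0, 421.0], [528.0, 441.0], [522.0, 450.0], [455.0, 449.0], [450.0, 434.0], [501.0, 428.0], [505.0, 419.0], [420.0, 428.0], [374.0, 419.0], [361.0, 432.0], [292.0, 434.0], [270.0, 412.0], [276.0, 430.0], [269.0, 440.0], [200.0, 440.0]]
slope -0.09629517620800972 n 63 v at 356 287.97515137155153
th by slope 0.877301433251066 by v 0.8866779403354288
th by slope 0.8767140182340452 by v 0.859009976996648
```

View pics/p4.png

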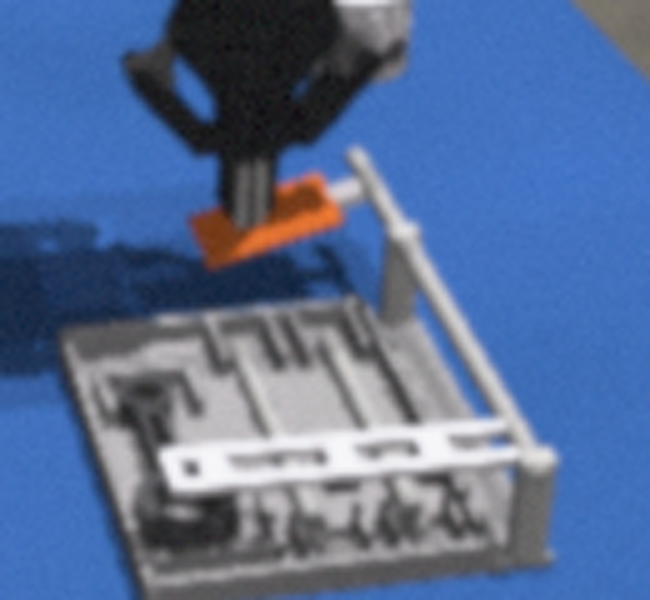

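```bash
python3 -m pendant '[0,0,-0.0011,0, 0,0,-0.0011,0, 0,0,-0.0011,0, 0,0,-0.0011,0]'; python3 look.py p5;  python3 ang.py p5 289 284; python3 look.py p6|head -1;  python3 ang.py p6 289 284
```

```text
t: 22.2
tcp_pos: [619.9, -30.7, 59.9]
ee_rot: [3.14, -0.0, 1.505]
contact_force: [-1.1, 0.2, 10.2]
opening: 0.1
[619.86783423 -30.69956261  59.90996585] [-1.08805159  0.18370036 10.23137205] 22.2
9378.5
[[161.0, 464.0], [175.0, 492.0], [554.0, 455.0], [534.0, 446.0], [515.0, 419.0], [526.0, 449.0], [455.0, 451.0], [450.0, 434.0], [486.0, 432.0], [504.0, 419.0], [286.0, 436.0], [269.0, 411.0], [279.0, 435.0], [272.0, 441.0], [200.0, 444.0], [165.0, 454.0]]
slope -0.10987602834736486 n 64 v at 356 288.93675795055583
th by slope 0.893646307447059 by v 0.9037208184145737
th by slope 0.8930895031095726 by v 0.8760302390594333
[619.87318983 -30.73990853  59.92230107] [-1.48289898  0.25149343  9.50139445] 22.25
slope -0.10907831296815966 n 64 v at 356 288.9042208535331
th by slope 0.8926845880212473 by v 0.9031431229765523
th by slope 0.8921259783650822 by v 0.8754531788056656
```

```bash
python3 -m pendant '[0,0,0,0, 0,0,0,0, 0,0,0,0, 0,0,0,0, 0,0,0,0, 0,0,0,0, 0,0,0,0, 0,0,0,0]'; python3 look.py p7|head -1;  python3 ang.py p7 289 284
python3 - <<'E'
import numpy as np,cv2
cv2.imwrite("pics/final.png",np.load("pics/p7.npy")[...,::-1])
E
```

```text
t: 23.1
tcp_pos: [619.9, -30.7, 59.9]
ee_rot: [3.14, 0.0, 1.505]
contact_force: [-0.6, -0.2, 10.4]
opening: -0.1
[619.87411235 -30.74453388  59.93516115] [-0.58296776 -0.15908919 10.40585751] 23.1
slope -0.10935147533486604 n 64 v at 356 288.90872555687315
th by slope 0.8930138882983385 by v 0.9032230997958878
th by slope 0.892455896739208 by v 0.8755330671391229
```

View pics/final.png

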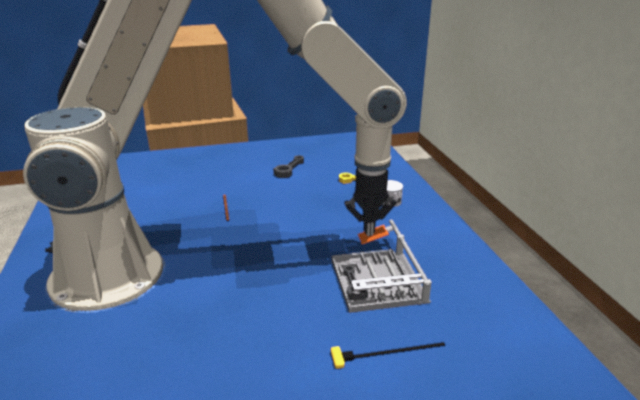

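The picture shows the gate level over the tray, at about (390,282). The closed fingers rest on the orange paddle at about (374,235). The dipstick, piston and look-alikes haven't moved.

```bash
python3 -c "
from workcell import workorder
print(workorder.finish_job())"
```

```text
the job is handed in; nothing more can be done
None
```

I laid the smaller dark connecting rod in its compartment, big end in the wide bay, and the loose steel pushrod in the empty lane beside its mate. I let go of both. I then pressed the paddle down with the closed fingers and handed the job in at about 23 s, still holding it.

- **Parts in the tray:** pictures from both cameras, taken after each release, showed the rod and pushrod lying flat between their ribs. With the gate closed I rechecked only from the side camera, because the arm blocked the top view.
- **Gate:** the slope of its edge in the side view gave 0.893 rad, steady over the last 0.9 s, with about 10 N on the paddle. A second estimate, from the height of the edge, disagreed slightly: 0.876 to 0.903 depending on which face the edge is. That camera reads about 1 pixel low, so I trusted the slope. The tray's own rim has the same slope in that picture as the calibration predicts.
- **Camera disagreement:** the two cameras placed the objects about 6 to 10 mm apart in y. I used the top camera for all placing, so the error was largely shared and the parts still landed where intended.
- **Pushrod position:** I set it about 4 mm towards the tray's +y from the lane centre, on purpose, to keep the gripper clear of the gate.
- **Left alone:** the dipstick, piston and look-alikes were not touched and showed no movement in the last picture. The pushrod already in the tray was not touched either.

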